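# Bowl on the scale, then hold the biscuit bin open

## Task

Take the top mixing bowl off the nested pile, leaving the other bowls where they are, and stand it upright in the middle of the scale's plate. Then raise the hinged lid of the biscuit bin by about 60 degrees, never letting it drop, and keep holding it there with the gripper so that a colleague can scoop biscuits out and weigh them: you finish while holding the lid, not letting go. Do not disturb the jar or the scoop.

Things in the scene. Friction and masses are not known exactly. Their poses are not given: they have to be found in the camera images.
- bowl_top: Top one of three equal bare-metal mixing bowls nested in one pile; 0.22 kg. Outside diameter 153 mm at the rim, 88 mm high, wall 4 mm thick. It stands on a round black rubber foot 76 mm across and 26 mm high. The upper 32 mm of the wall is straight and leans outward by 18 degrees from vertical towards the rim; the rim is a plain edge. Inside floor 30 mm above the underside. Origin: centre of the underside; z up through the mouth.
- bowl_mid: The bowl below it in the pile, same shape; origin as above. Each bowl's foot stands loosely on the floor of the next, so the origins and rims are 30 mm apart in height, and a bowl has about 5 mm of sideways play in the next. Stays where it is.
- bowl_low: Lowest bowl, same shape, standing on the table. Stays where it is.
- scale: Fixed grey bench scale, 220 x 210 mm, with a sloping display panel on its front (own -x) side. Origin: centre of its underside.
- plate (a point): Centre of the upper face of the scale's square steel plate, 200 x 200 mm, 60 mm above the table; z up. The plate does not move.
- bin: Fixed white plastic bin of trefoil biscuits, 260 mm deep (own x) x 240 mm wide (own y), rim 130 mm above the table; front is own -x. A cover strip 68 mm deep is fixed over its rear; the rest is closed by the hinged lid. Origin: centre of its underside.
- hinge_line (a point): Middle of the lid's hinge axis, fixed to the bin, 134 mm above the table; the hinge axis is horizontal along this frame's y, its x points to the rear of the bin, away from the lid's free edge.
- lid: The white lid, 0.4 kg, a plate 6 mm thick, 206 mm from hinge to front edge and 248 mm wide, with an 18 mm lip turned down along the front edge outside the bin. Origin at the hinge line; the frame equals that of hinge_line when shut and turns with the lid. Near the front a straight round steel bar handle, 12 mm thick, runs along y on two posts 120 mm apart.
- lid_handle (a point): Middle of the bar handle: in the lid's frame 175 mm in front of the hinge axis (-x) and 42 mm above it (+z); 39 mm of free height between the bar's axis and the lid. 176 mm above the table when shut.
- lid_hinge (a joint): Opening angle of the lid: 0 shut (as at the start), growing as the front edge rises, stop at 1.9 rad. The hinge is free, without spring or catch: let go below about 1.5 rad the lid falls shut.
- jar: Amber glass jar with a white cap, 76 mm across, 110 mm high, loose; origin at the centre of its underside. Bystander.
- scoop: Steel scoop with black handle, 210 mm long, 30 mm high, lying loose on the table; origin on its underside where blade and handle meet. Bystander.
Not all that is in view belongs to the job. What is shaped like the bowl_top but orange or red is not meant. What is shaped like the bowl_mid but pink or red is not meant.

How it is judged:
On the way, in this order (a step that is already met when the one before it is completed fails the run):
1. the top bowl is lifted clear of the pile and the other bowls stay (z of bowl_top in the frame of bowl_mid above 0.08 m and distance of each of bowl_mid, bowl_low from where it was at the start of the episode below 0.04 m and angle between each of bowl_mid, bowl_low's own z axis and vertical below 0.1 rad), for 0.1 s.
2. the bowl stands free on the middle of the scale's plate while the lid is still shut (horizontal distance between bowl_top and plate below 0.04 m and z of bowl_top in the frame of plate between -0.006 and 0.008 m and angle between bowl_top's own z axis and vertical below 0.08 rad and linear speed of bowl_top below 0.03 m/s and contact force between bowl_top and the arm below 0.1 N and contact force between bowl_top and the fingers below 0.1 N and value of joint lid_hinge below 0.1 rad), for 0.3 s.
At the end, for the whole second after the job is handed in: The robot holds the lid still, 52 to 68 degrees (0.908 to 1.187 rad) open, with no loose thing touching it; the top bowl stands upright and untouched on the scale plate, within 40 mm of its centre; the other bowls are within 40 mm of where they were and upright (value of joint lid_hinge between 0.908 and 1.187 rad and velocity of joint lid_hinge between -0.1 and 0.1 rad/s and (contact force between lid and the fingers above 0.3 N or contact force between lid and the arm above 0.3 N) and contact force between lid and bowl_top below 0.1 N and contact force between lid and bowl_mid below 0.1 N and contact force between lid and bowl_low below 0.1 N and contact force between lid and jar below 0.1 N and contact force between lid and scoop below 0.1 N and horizontal distance between bowl_top and plate below 0.04 m and z of bowl_top in the frame of plate between -0.006 and 0.008 m and angle between bowl_top's own z axis and vertical below 0.08 rad and linear speed of bowl_top below 0.03 m/s and contact force between bowl_top and the arm below 0.1 N and contact force between bowl_top and the fingers below 0.1 N and distance of each of bowl_mid, bowl_low from where it was at the start of the episode below 0.04 m and angle between each of bowl_mid, bowl_low's own z axis and vertical below 0.1 rad); the arm keeps its last pose, push and grip.
It fails at once if the lid drops (closes faster than 2.5 rad/s) (velocity of joint lid_hinge below -2.5 rad/s).
It fails at once if the jar or the scoop is moved by more than 40 mm or tipped (distance of any of jar, scoop from where it was at the start of the episode above 0.04 m or angle between any of jar, scoop's own z axis and vertical above 0.5 rad).
It fails at once if a lower bowl is moved by more than 60 mm (distance of any of bowl_mid, bowl_low from where it was at the start of the episode above 0.06 m).
It also fails if it takes over 64 s, if anything falls off the work surface, if the arm or the gripper's body presses on something with over 40 N, if the wrist force passes 120 N, or if a joint passes its speed limit or range.

## Robot

A 6-joint arm with a two-finger parallel gripper is mounted at the origin on the work surface. World frame = base frame: x ahead of the robot, y to its left, z up, the work surface at z = 0. Lengths are in m, angles in rad, forces in N, time in s.
With the tool pointing down it reaches from about 0.3 to 0.875 m from the base axis. Payload 6.4 kg.
Tool frame: the origin (TCP) lies midway between the tips of the shut fingers; the grasp point (between the pads) lies 19 mm behind it; y points along the fingers, x is the direction in which the jaws open and shut, and the axes are right-handed (so a half turn about y gives the same grasp; the last joint's range is limited). The gripper opens to 85 mm and grips with 20 to 120 N. Pads are 22 mm wide; open, the fingers measure 114 mm over their backs; the gripper's body (76 mm by 85 mm) begins 54 mm behind the grasp point. The pads swing forward as they close: fully open they stand 13 mm farther back than shut.
Start: joints at [1.132, 0.181, 1.607, -0, 1.354, -0.206], TCP at [0.133, 0.56, 0.231] pointing down, gripper open.
Joint ranges: [-2.99, 2.99], [-0.89, 2.07], [0.3, 2.58], [-1.14, 4.28], [0, 2.63], [-3.12, 3.12]. Speed limits (rad/s): [2.57, 2.57, 3.01, 3.14, 3.14, 3.14].

## Interface

Orientations are given as a unit quaternion [w, x, y, z].
In Python, from bench import ctrl gives the robot as it stands.
- The arm moves only by the tool step_arm, never from a script. Its argument "commands" is a list of rows, each a list of 7 numbers: the turn, a rotation vector about the tool's x, y, z in units of 6 degrees (1.0 is 6 degrees), then the shift along the tool's x, y, z in units of 30 mm (1.0 is 30 mm), then the opening, from 0 (shut) to 1 (fully open). A call has 1 to 10 rows; each row shifts and turns the commanded pose from where the row before left it, along the tool's axes as they then stand; what a row does not reach is not made up. A row lasts 1/10 s, in which the tool goes at most 50 mm and 8.59 degrees, less where a joint would pass 70% of its speed; a pose out of reach is approached as far as the arm can. A call with a number of a shift or a turn outside -1 to 1 is refused whole. A call with a gripper value outside its range is refused whole. The fingers move at their own pace and stop on an object; the grip force is fixed at half the most. Time passes only in rows, so rows that do not move let the fingers close. It gives the time, the measured TCP pose, the force and the opening at its end, in the units of the state.
- ctrl.get_obs(): the state, without advancing time (a new reading comes with each control period).
- ctrl.camera(name): name is "side" or "top"; returns (picture, depth): 400x640x3 uint8, blue, green, red; 400x640 float32, m along the optical axis (not along the pixel's ray), 0 where there is no reading.
- ctrl.get_calibration(name): a dict with "intrinsics" (3x3 intrinsics, pixels), "D" ([k1, k2, p1, p2, k3] as OpenCV has them; the pictures are not rectified), "R" (3x3) and "t" (3): a world point X has camera coordinates R X + t. Camera axes: x right, y down, z forward; pixel columns grow to the right and rows downward; lengths in m; the calibration is good to about 2 mm. A picture is of the moment at which its call begins. get_calibration takes no time and is no camera call.
- ctrl.hand_in(): hands the job in, once; it reports no verdict.
Trained networks look in the newest picture that a camera, given by its name, has taken for a name from the list of things; names that differ only in an ending like _2 or _b are one class to them, and where a whole thing is asked for, a point or a joint stands for the part that bears it (a point fixed in the world has none). Each returns a list of dicts, best first, with "p" (0 to 1); they miss things now and then, are a little off and sometimes report something else, mostly with a low value. They report only what shows in the picture. A call takes as long as a camera call. They do not tell look-alikes from the thing itself.
- ctrl.boxes_of(thing, camera): "point" ([x, y, z] in m, in the coordinates of the camera as it stood for that picture, good to about 4 mm: the middle of the surface that is visible of it).
- ctrl.silhouettes(thing, camera): "pixels" (400x640 bool, what is visible of it).
The state is a dict: "time_s": time; "q": joint angles; "dq": joint speeds; "joint_efforts": joint torques, N m; "eef_pos": TCP position; "eef_rot": TCP orientation; "wrist_force": force on the tool from outside, world axes, zero at the start; "torque": the same for the moment, N m; "opening": opening from 0.0 (shut) to 1.0 (fully open).
Only numpy, scipy, OpenCV 4.12 (cv2) and the standard library are available. Lean on these libraries where they do the work, as an engineer would, in place of code of your own. Each camera call takes 0.05 s, during which the arm holds its last target.

## Working session

There is one attempt and no reset: what is moved stays moved. The work goes in short steps, Python scripts to look and compute and a tool call to move; the robot and the scene stay as the last step left them, time stands still between calls to the robot, and variables do not carry over. Pictures are saved under pics/ and viewed, and the job is handed in when it is done.

Besides the shell and the picture viewer there is one more tool, called after "Call:" as a command line: name --pt "numbers of a row" for each row, then --argument value for the rest. step_arm: Moves the arm, as the interface text tells. Its arguments: {"type":"object","properties":{"commands":{"type":"array"}},"required":["commands"]}

```bash
ls; mkdir -p pics; python3 - <<'E'
from bench import ctrl
import cv2,numpy as np
print(ctrl.get_obs())
for n in("side","top"):
    p,d=ctrl.camera(n); cv2.imwrite(f"pics/{n}0.png",p); np.savez(f"{n}0.npz",p=p,d=d)
    print(n,{k:np.round(v,4).tolist() for k,v in ctrl.get_calibration(n).items()})
E
```

```text
pics
{'time_s': 0.0, 'q': array([ 1.13172707e+00,  1.81568547e-01,  1.60800453e+00,  1.69054136e-05,
        1.35378730e+00, -2.06308331e-01]), 'dq': array([ 0.00023537, -0.00212895, -0.00100032,  0.00052793,  0.00149761,
       -0.00028923]), 'joint_efforts': array([-1.91710496e-03, -4.44874656e+01, -3.51331723e+01, -3.39541239e-04,
        9.02269618e-03, -2.98328359e-06]), 'eef_pos': array([0.13237668, 0.55899149, 0.23037036]), 'eef_rot': array([-0.55440351,  0.55495102,  0.4379957 , -0.43911944]), 'wrist_force': array([ 0.04033227, -0.0694172 , -0.04420353]), 'torque': array([-0.02143354, -0.03988493, -0.01262143]), 'opening': 1.000298585052582}
side {'intrinsics': [[372.1386, 0.0, 322.4624], [0.0, 372.1386, 194.2272], [0.0, 0.0, 1.0]], 'D': [-0.0648, 0.0, 0.0, 0.0, 0.0], 'R': [[0.9092, -0.4163, -0.0014], [-0.2862, -0.6226, -0.7284], [0.3024, 0.6626, -0.6852]], 't': [-0.4061, 0.2526, 0.8808]}
top {'intrinsics': [[477.173, 0.0, 317.3383], [0.0, 477.173, 195.1111], [0.0, 0.0, 1.0]], 'D': [-0.0468, 0.0, 0.0, 0.0, 0.0], 'R': [[0.0155, -0.9998, 0.0093], [-0.9974, -0.0161, -0.0697], [0.0698, -0.0082, -0.9975]], 't': [0.0146, 0.4703, 1.4313]}
```

View pics/side0.png

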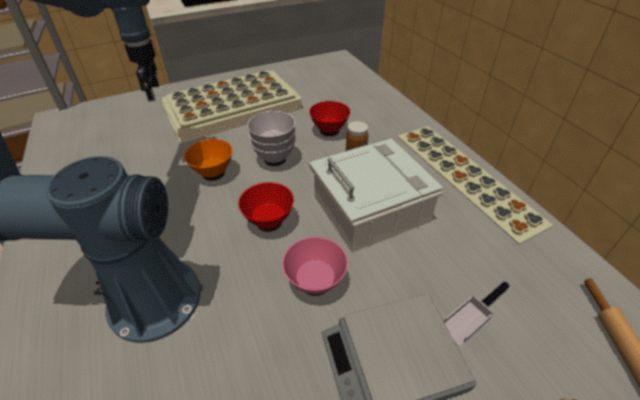

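View pics/top0.png

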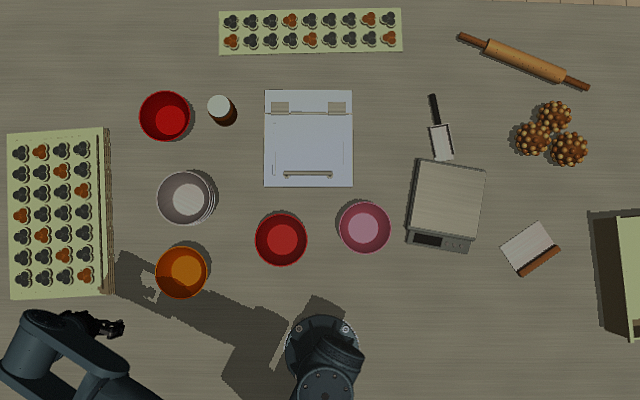

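The pile of grey bowls is at top pixel (187,198), the bin at (308,138) with its handle at (308,174), the scale at (447,200), the jar at (222,108) and the scoop at (438,130). Next I'll measure them.

```bash
cat > h.py <<'E'
import numpy as np,cv2
from bench import ctrl
from scipy.spatial.transform import Rotation as Rn
def world(n,d,cal=None):
    c=cal or ctrl.get_calibration(n); K=np.array(c["intrinsics"]);D=np.array(c["D"]);R=np.array(c["R"]);t=np.array(c["t"])
    h,w=d.shape; u,v=np.meshgrid(np.arange(w),np.arange(h))
    q=cv2.undistortPoints(np.stack([u,v],-1).reshape(-1,1,2).astype(np.float64),K,D).reshape(h,w,2)
    P=np.dstack([q*d[...,None],d]); X=(P-t)@R; X[d<=0]=np.nan
    return X
def circ(p):
    A=np.c_[2*p,np.ones(len(p))]; s=np.linalg.lstsq(A,(p**2).sum(1),rcond=None)[0]
    return s[:2],np.sqrt(s[2]+s[:2]@s[:2])
def proj(n,X):
    c=ctrl.get_calibration(n)
    return cv2.projectPoints(np.atleast_2d(X).astype(float),cv2.Rodrigues(np.array(c["R"]))[0],np.array(c["t"]),np.array(c["intrinsics"]),np.array(c["D"]))[0][:,0]
E
python3 - <<'E'
from h import *
for n in("top","side"):
    X=world(n,np.load(f"{n}0.npz")["d"])
    np.save(f"X{n}.npy",X)
    for th in("bowl_top","scale","lid","jar","scoop","lid_handle"):
        for s in ctrl.silhouettes(th,n)[:5]:
            m=s["pixels"]; v,u=np.nonzero(m)
            P=X[m];P=P[~np.isnan(P[:,0])]
            print(n,th,round(s["p"],2),"px",u.mean().round(),v.mean().round(),m.sum(),"med",np.median(P,0).round(3),"lo",np.percentile(P,2,0).round(3),"hi",np.percentile(P,98,0).round(3))
E
```

```text
top bowl_top 0.89 px 183.0 198.0 2223 med [0.449 0.406 0.104] lo [0.381 0.334 0.086] hi [0.513 0.463 0.149]
top bowl_top 0.64 px 164.0 115.0 2088 med [0.703 0.489 0.046] lo [0.627 0.412 0.024] hi [0.762 0.545 0.09 ]
top bowl_top 0.6 px 181.0 272.0 2182 med [0.234 0.422 0.046] lo [0.17  0.345 0.026] hi [0.306 0.478 0.091]
top scale 0.76 px 445.0 205.0 6067 med [ 0.443 -0.356  0.058] lo [ 0.317 -0.463  0.019] hi [ 0.569 -0.255  0.065]
top scale 0.36 px 308.0 150.0 6665 med [0.587 0.051 0.137] lo [ 0.487 -0.07   0.131] hi [0.69  0.171 0.18 ]
top lid 0.73 px 308.0 150.0 6546 med [0.587 0.051 0.137] lo [ 0.487 -0.067  0.131] hi [0.688 0.17  0.18 ]
top jar 0.71 px 222.0 110.0 693 med [0.707 0.304 0.107] lo [0.68  0.275 0.014] hi [0.745 0.341 0.116]
top scoop 0.88 px 440.0 135.0 983 med [ 0.656 -0.352  0.006] lo [ 0.59  -0.391 -0.004] hi [ 0.778 -0.32   0.03 ]
top scoop 0.2 px 183.0 198.0 2229 med [0.45  0.406 0.104] lo [0.381 0.335 0.086] hi [0.516 0.462 0.149]
top lid_handle 0.77 px 308.0 150.0 6595 med [0.587 0.052 0.137] lo [ 0.487 -0.068  0.131] hi [0.688 0.171 0.18 ]
side bowl_top 0.8
[... 272 characters left out ...]
 0.32  0.081] hi [0.517 0.469 0.148]
side scale 0.83 px 397.0 354.0 11976 med [ 0.442 -0.369  0.059] lo [ 0.32  -0.476  0.023] hi [ 0.56  -0.264  0.062]
side lid 0.76 px 363.0 182.0 5136 med [0.579 0.029 0.136] lo [ 0.485 -0.073  0.121] hi [0.689 0.168 0.179]
side jar 0.59 px 356.0 135.0 534 med [0.703 0.292 0.087] lo [0.679 0.273 0.038] hi [0.744 0.336 0.111]
side scoop 0.93 px 472.0 315.0 1608 med [ 0.658 -0.352  0.004] lo [ 0.594 -0.395 -0.001] hi [ 0.774 -0.325  0.028]
side scoop 0.22 px 362.0 182.0 4946 med [0.578 0.031 0.136] lo [ 0.485 -0.072  0.126] hi [0.687 0.165 0.179]
side lid_handle 0.56 px 362.0 182.0 5072 med [0.578 0.03  0.136] lo [ 0.485 -0.073  0.121] hi [0.688 0.168 0.179]
```

```bash
python3 - <<'E'
from h import *
for n in("top","side"):
    X=np.load(f"X{n}.npy")
    with np.errstate(invalid='ignore'):
        for lo,hi,nm in((.142,.155,'rimtop'),):
            m=(abs(X[...,0]-.448)<.11)&(abs(X[...,1]-.4)<.11)&(X[...,2]>lo)&(X[...,2]<hi)
            P=X[m]; c,r=circ(P[:,:2]); res=np.hypot(*(P[:,:2]-c).T); g=res>r-.006; 
            print(n,nm,c.round(4),r.round(4),len(P),circ(P[g][:,:2]),P[:,2].max())
        m=(X[...,0]>.3)&(X[...,0]<.6)&(X[...,1]<-.22)&(X[...,1]>-.5)&(X[...,2]>.052)&(X[...,2]<.068)
        P=X[m]; print(n,'plate',cv2.minAreaRect((P[:,:2]*1000).astype(np.float32)),np.median(P[:,2]))
        m=(X[...,0]>.46)&(X[...,0]<.75)&(abs(X[...,1]-.05)<.15)&(X[...,2]>.128)&(X[...,2]<.146)
        P=X[m]; print(n,'lid',cv2.minAreaRect((P[:,:2]*1000).astype(np.float32)),np.median(P[:,2]))
        m=(X[...,0]>.46)&(X[...,0]<.6)&(abs(X[...,1]-.05)<.15)&(X[...,2]>.165)&(X[...,2]<.20)
        P=X[m];c=P.mean(0);w=np.linalg.svd(P-c,full_matrices=0)[2][0]; pr=(P-c)@w; print(n,'bar',c,w,pr.min(),pr.max(),P[:,2].max(),len(P))
        # other bowls near path
        for b in((.703,.489),(.234,.422)):
            pass
E
```

```text
top rimtop [0.447  0.3932] 0.0725 338 (array([0.44697473, 0.39322038]), np.float64(0.07252178321783706)) 0.1545428444646523
top plate ((461.6143798828125, -365.6287536621094), (200.8860626220703, 201.2644500732422), 80.54273986816406) 0.0596375403143959
top lid ((617.0466918945312, 52.076332092285156), (267.8779296875, 249.0943145751953), 0.5257715582847595) 0.13710509031739648
top bar [0.51769319 0.05174267 0.18023458] [-0.0059484   0.99998075 -0.0017666 ] -0.06726380663102423 0.06271591204268011 0.18900035497507237 232
side rimtop [0.4457 0.3917] 0.0735 211 (array([0.44565548, 0.39169775]), np.float64(0.07357266362064999)) 0.15050269852463197
side plate ((462.32244873046875, -365.7955017089844), (199.99330139160156, 201.3610076904297), 80.47955322265625) 0.05914156160145745
side lid ((617.0335693359375, 50.59607696533203), (267.32763671875, 251.48171997070312), 0.632061779499054) 0.13552710753360092
side bar [0.51630551 0.04196565 0.17801133] [ 0.01927184 -0.99975701 -0.01070087] -0.07176135486629541 0.060523722643126804 0.1836524861097727 193
```

```bash
cat >> h.py <<'E'
def state():
    o=ctrl.get_obs(); q=o["eef_rot"]; return o["eef_pos"],Rn.from_quat([q[1],q[2],q[3],q[0]]),o
def plan(target,Rt):
    """remaining: rotvec in tool axes (units 6deg), shift in present tool axes (30mm)"""
    p,R,o=state(); 
    print("p",p.round(4),"q",o["q"].round(2),"F",o["wrist_force"].round(1),"open",round(float(o["opening"]),3),"t",round(o["time_s"],2))
    rv=np.degrees((R.inv()*Rt).as_rotvec())/6; sh=R.inv().apply(np.array(target)-p)/.03
    print("turn(6deg)",rv.round(2),"shift(30mm, present axes)",sh.round(2),"in target axes",(Rt.inv().apply(np.array(target)-p)/.03).round(2))
    return rv,sh
def tool(appr,xdir):
    y=np.array(appr,float);y/=np.linalg.norm(y); x=np.array(xdir,float); x-=x@y*y; x/=np.linalg.norm(x)
    return Rn.from_matrix(np.c_[x,y,np.cross(x,y)])
E
python3 - <<'E'
from h import *
p,R,o=state(); print(R.as_matrix().round(3))
c=np.array([.446,.3925]); az=np.arctan2(c[1],c[0]); u=np.r_[np.cos(az),np.sin(az),0]; print(az)
s=np.sin(np.radians(18));k=np.cos(np.radians(18))
a=u*s+np.r_[0,0,-k]
for sg in(1,-1):
    Rt=tool(a,sg*u)
    rimmid=np.r_[c-u[:2]*(.0765-.002),.148]
    t=rimmid+a*.025; print("target",t)
    plan(t-a*.09,Rt)
E
```

```text
[[ 0.231  0.    -0.973]
 [ 0.973  0.     0.231]
 [ 0.    -1.    -0.   ]]
0.7216801225352133
target [0.39587254 0.34838559 0.12422359]
p [0.1326 0.5595 0.2313] q [ 1.13  0.18  1.61 -0.    1.35 -0.21] F [-0.1  0.7  0.1] open 0.997 t 0.7
turn(6deg) [-0.92  5.84 -2.9 ] shift(30mm, present axes) [-5.58  0.72 -9.63] in target axes [  0.74   0.99 -11.08]
target [0.39587254 0.34838559 0.12422359]
p [0.1326 0.5595 0.2313] q [ 1.13  0.18  1.61 -0.    1.35 -0.21] F [-0.1  0.7  0.1] open 0.997 t 0.7
turn(6deg) [ -3.78 -23.86   1.2 ] shift(30mm, present axes) [-5.58  0.72 -9.63] in target axes [-0.74  0.99 11.08]
```

Call:
step_arm --pt "0 0 0 -0.56 0.07 -0.96 0.5" --pt "0 0 0 -0.56 0.07 -0.96 0.5" --pt "0 0 0 -0.56 0.07 -0.96 0.5" --pt "0 0 0 -0.56 0.07 -0.96 0.5" --pt "0 0 0 -0.56 0.07 -0.96 0.5" --pt "0 0 0 -0.56 0.07 -0.96 0.5" --pt "0 0 0 -0.56 0.07 -0.96 0.5" --pt "0 0 0 -0.56 0.07 -0.96 0.5" --pt "0 0 0 -0.56 0.07 -0.96 0.5" --pt "0 0 0 -0.56 0.07 -0.96 0.5"

```text
time_s: 1.7
eef_pos: [0.3751, 0.3286, 0.2105]
eef_rot: [-0.555, 0.555, 0.439, -0.438]
wrist_force: [0.7, 0.8, -0.5]
opening: 0.497
```

Call:
step_arm --pt "-0.15 0.97 -0.48 0 0 0 0.5" --pt "-0.15 0.97 -0.48 0 0 0 0.5" --pt "-0.15 0.97 -0.48 0 0 0 0.5" --pt "-0.15 0.97 -0.48 0 0 0 0.5" --pt "-0.15 0.97 -0.48 0 0 0 0.5" --pt "-0.15 0.97 -0.48 0 0 0 0.5" --pt "0 0 0 0 0 0 0.5" --pt "0 0 0 0 0 0 0.5"

```text
time_s: 2.5
eef_pos: [0.3741, 0.3296, 0.2107]
eef_rot: [0.692, -0.614, -0.35, 0.146]
wrist_force: [0.8, -0.0, -0.8]
opening: 0.498
```

```bash
cat > g.py <<'E'
from h import *
c=np.array([.446,.3925]); az=np.arctan2(c[1],c[0]); u=np.r_[np.cos(az),np.sin(az),0]
s=np.sin(np.radians(18));k=np.cos(np.radians(18))
a=u*s+np.r_[0,0,-k]; Rt=tool(a,u); rim=np.r_[c-u[:2]*(.0765-.002),.148]; t=rim+a*.025
E
python3 - <<'E'
from g import *
plan(t-a*.09,Rt)
plan(t,Rt)
E
```

```text
p [0.3741 0.3296 0.2107] q [ 0.42 -0.2   2.06  0.11  0.99 -0.35] F [ 0.8 -0.  -0.8] open 0.498 t 2.5
turn(6deg) [-0.02  0.04 -0.03] shift(30mm, present axes) [ 0.02  0.04 -0.01] in target axes [ 0.02  0.04 -0.01]
p [0.3741 0.3296 0.2107] q [ 0.42 -0.2   2.06  0.11  0.99 -0.35] F [ 0.8 -0.  -0.8] open 0.498 t 2.5
turn(6deg) [-0.02  0.04 -0.03] shift(30mm, present axes) [ 0.03  3.04 -0.01] in target axes [ 0.02  3.04 -0.01]
```

Call:
step_arm --pt "0 0 0 0 0.6 0 0.5" --pt "0 0 0 0 0.6 0 0.5" --pt "0 0 0 0 0.6 0 0.5" --pt "0 0 0 0 0 0 0.5"

```text
time_s: 2.9
eef_pos: [0.3857, 0.3403, 0.1567]
eef_rot: [0.692, -0.614, -0.348, 0.147]
wrist_force: [-0.8, 0.8, -0.9]
opening: 0.501
```

```bash
python3 - <<'E'
from g import *
p,d=ctrl.camera("side"); cv2.imwrite("pics/side1.png",cv2.resize(p[60:210,180:380],None,fx=4,fy=4,interpolation=cv2.INTER_CUBIC))
p,d=ctrl.camera("top"); cv2.imwrite("pics/top1.png",cv2.resize(p[120:270,100:300],None,fx=4,fy=4,interpolation=cv2.INTER_CUBIC))
plan(t,Rt)
E
```

```text
p [0.3866 0.3407 0.1589] q [ 0.44 -0.08  2.07  0.12  0.86 -0.35] F [-0.5 -1.   0.6] open 0.503 t 3.0
turn(6deg) [-0.02  0.03 -0.04] shift(30mm, present axes) [ 0.03  1.22 -0.01] in target axes [ 0.02  1.22 -0.01]
```

View pics/side1.png

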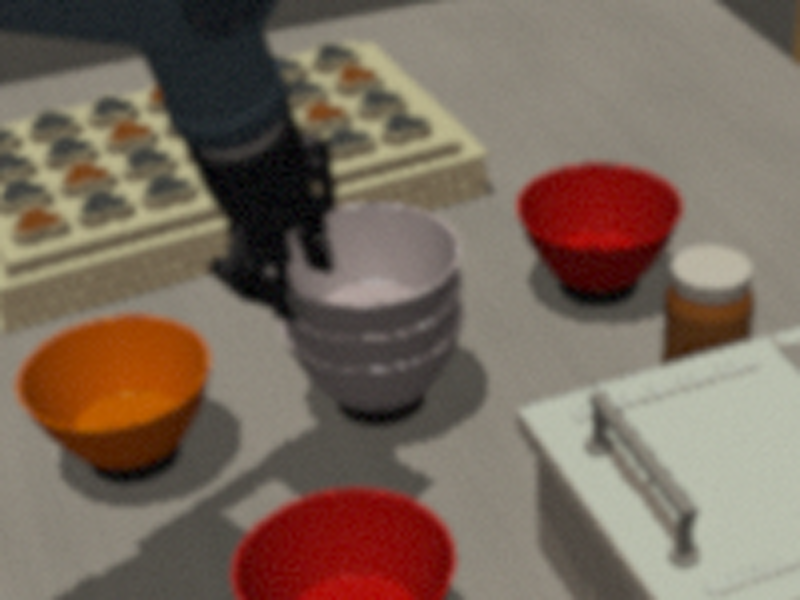

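View pics/top1.png

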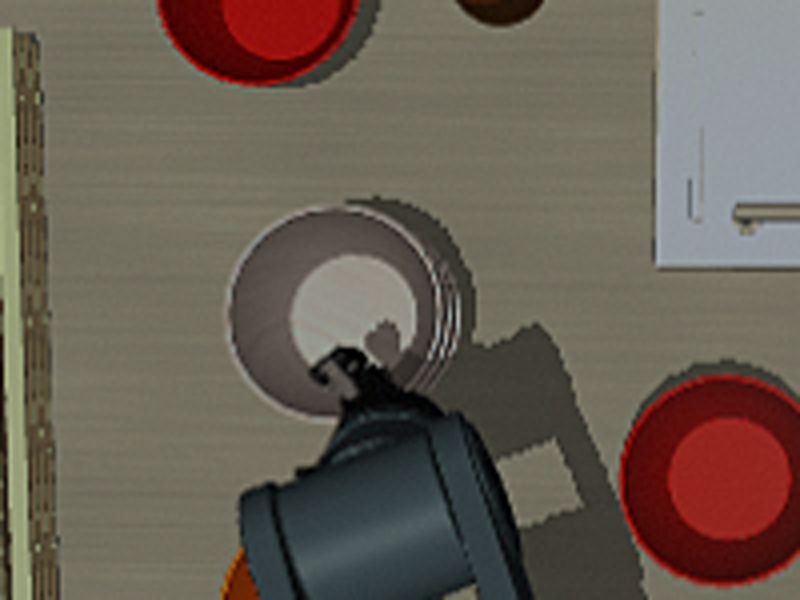

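The fingers straddle the near rim: in the side crop the outer one is at (275,290) and the inner one at (320,250). I'll descend the rest and close.

Call:
step_arm --pt "0 0 0 0 0.5 0 0.5" --pt "0 0 0 0 0.4 0 0.5" --pt "0 0 0 0 0.2 0 0.5" --pt "0 0 0 0 0 0 0.5" --pt "0 0 0 0 0 0 0.3" --pt "0 0 0 0 0 0 0.15" --pt "0 0 0 0 0 0 0" --pt "0 0 0 0 0 0 0" --pt "0 0 0 0 0 0 0" --pt "0 0 0 0 0 0 0"

```text
time_s: 4.0
eef_pos: [0.3954, 0.3479, 0.129]
eef_rot: [0.693, -0.614, -0.351, 0.143]
wrist_force: [0.6, 0.7, 6.3]
opening: 0.029
```

```bash
python3 - <<'E'
from g import *
plan(t,Rt)
E
```

```text
p [0.3954 0.3479 0.129 ] q [ 0.44 -0.    2.07  0.12  0.78 -0.36] F [0.6 0.7 6.3] open 0.029 t 4.0
turn(6deg) [-0.01  0.01  0.01] shift(30mm, present axes) [-0.03  0.16  0.  ] in target axes [-0.03  0.16  0.  ]
```

Call:
step_arm --pt "0 0 0 0.05 -0.16 0 0" --pt "0 0 0 0.1 -0.32 0 0" --pt "0 0 0 0.1 -0.32 0 0" --pt "0 0 0 0.1 -0.32 0 0" --pt "0 0 0 0 0 0 0"

```text
time_s: 4.5
eef_pos: [0.3946, 0.3476, 0.1646]
eef_rot: [0.692, -0.614, -0.351, 0.144]
wrist_force: [0.2, -0.4, -2.4]
opening: 0.026
```

```bash
python3 - <<'E'
from g import *
p,d=ctrl.camera("side"); cv2.imwrite("pics/side2.png",cv2.resize(p[60:210,180:380],None,fx=4,fy=4,interpolation=cv2.INTER_CUBIC))
plan(t,Rt)
E
```

```text
p [0.3942 0.3473 0.1637] q [ 0.44 -0.06  2.04  0.11  0.86 -0.34] F [-0.5 -0.2 -2.3] open 0.025 t 4.55
turn(6deg) [-0.01  0.02 -0.01] shift(30mm, present axes) [-0.34  1.27 -0.01] in target axes [-0.35  1.27 -0.01]
```

View pics/side2.png

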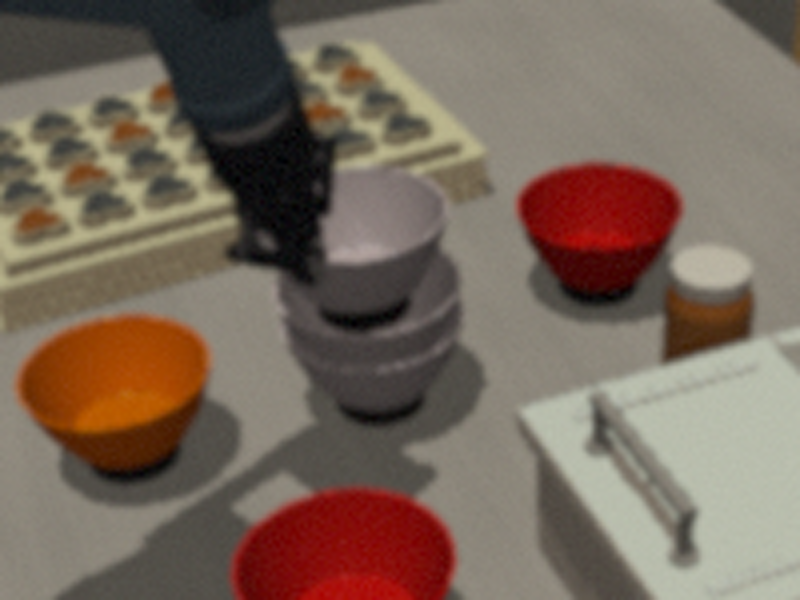

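Call:
step_arm --pt "0 0 0 0.15 -0.46 0 0" --pt "0 0 0 0.25 -0.77 0 0" --pt "0 0 0 0.25 -0.77 0 0" --pt "0 0 0 0.25 -0.77 0 0" --pt "0 0 0 0.25 -0.77 0 0" --pt "0 0 0 0.25 -0.77 0 0" --pt "0 0 0 0.15 -0.46 0 0" --pt "0 0 0 0 0 0 0" --pt "0 0 0 0 0 0 0"

```text
time_s: 5.45
eef_pos: [0.3939, 0.347, 0.3121]
eef_rot: [0.693, -0.614, -0.349, 0.145]
wrist_force: [-0.3, -0.1, -3.6]
opening: 0.026
```

```bash
cat > rim.py <<'E'
from h import *
# fit bowl rim: bare-metal pixels, from silhouettes nearest to expected center
def bowlfit(n,ctr,fn,crop=None):
    p,d=ctrl.camera(n); cv2.imwrite(fn,p if crop is None else cv2.resize(p[crop[0]:crop[1],crop[2]:crop[3]],None,fx=4,fy=4,interpolation=cv2.INTER_CUBIC))
    X=world(n,d); return p,d,X
E
python3 - <<'E'
from rim import *
p,R,o=state(); print(p,R.as_matrix().round(3),o["wrist_force"])
for n in("side","top"):
    pic,d,X=bowlfit(n,None,f"pics/{n}3.png"); np.savez(f"{n}3.npz",d=d)
    for s in ctrl.silhouettes("bowl_top",n)[:5]:
        m=s["pixels"];P=X[m];P=P[~np.isnan(P[:,0])]; v,u=np.nonzero(m)
        print(n,round(s["p"],2),u.mean().round(),v.mean().round(),len(P),np.median(P,0).round(3),np.percentile(P,2,0).round(3),np.percentile(P,98,0).round(3))
E
```

```text
[0.39387268 0.34701109 0.31210352] [[ 0.714  0.227 -0.662]
 [ 0.63   0.203  0.749]
 [ 0.305 -0.952  0.002]] [-0.28408557 -0.09058928 -3.62357624]
side 0.66 330.0 116.0 1073 [0.696 0.498 0.06 ] [0.624 0.402 0.006] [0.76  0.544 0.087]
side 0.64 268.0 79.0 1239 [0.454 0.368 0.301] [0.384 0.323 0.248] [0.508 0.464 0.331]
side 0.63 209.0 158.0 1523 [0.236 0.439 0.059] [0.17  0.335 0.002] [0.303 0.479 0.088]
top 0.6 185.0 284.0 886 [0.198 0.404 0.045] [0.167 0.244 0.024] [0.29  0.458 0.623]
top 0.56 159.0 193.0 2571 [0.451 0.42  0.288] [0.378 0.335 0.268] [0.508 0.468 0.332]
top 0.43 308.0 150.0 6549 [0.586 0.051 0.137] [ 0.487 -0.068  0.131] [0.688 0.17  0.18 ]
```

View pics/side3.png

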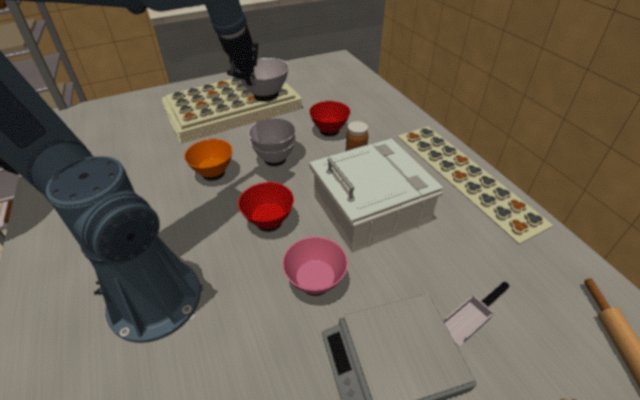

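View pics/top3.png

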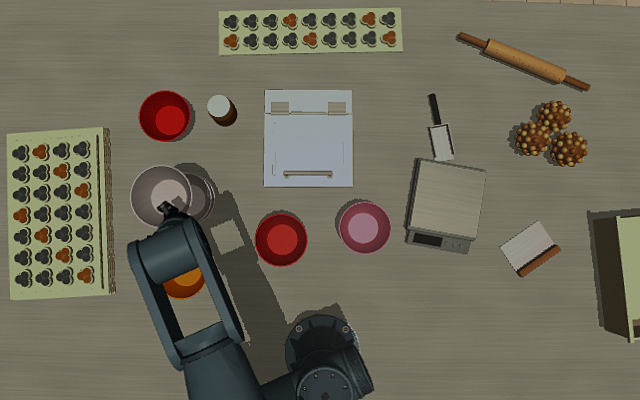

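The bowl is held clear of the pile: held bowl at side (268,79), two lower bowls at side (274,142). Next I'll get its pose relative to the tool.

```bash
cat > fit.py <<'E'
from h import *
from scipy.optimize import least_squares
# outside profile known only partially: fit straight wall (upper 32mm, inner/outer cone) + rim via silhouettes; floor plane for tilt
def floorfit(X,m,zr):
    P=X[m];P=P[~np.isnan(P[:,0])]; g=(P[:,2]>zr[0])&(P[:,2]<zr[1]); P=P[g]
    for _ in range(6):
        A=np.c_[P[:,:2]-P[:,:2].mean(0),np.ones(len(P))]; s=np.linalg.lstsq(A,P[:,2],rcond=None)[0]; r=P[:,2]-A@s; P=P[abs(r)<max(.0025,2*np.std(r)*.8)]
    n=np.r_[-s[:2],1]; n/=np.linalg.norm(n); return n,P.mean(0),len(P)
def rimfit(n,m,z):
    """outer outline of the silhouette intersected with plane z (z=func of xy const)"""
    c=ctrl.get_calibration(n);K=np.array(c["intrinsics"]);D=np.array(c["D"]);R=np.array(c["R"]);t=np.array(c["t"])
    cs,_=cv2.findContours(m.astype(np.uint8),cv2.RETR_EXTERNAL,cv2.CHAIN_APPROX_NONE); cc=max(cs,key=len)[:,0].astype(float)
    q=cv2.undistortPoints(cc[:,None],K,D)[:,0]; ray=np.c_[q,np.ones(len(q))]@R; C=-R.T@t
    s=(z-C[2])/ray[:,2]; return (C+ray*s[:,None])[:,:2]
E
python3 - <<'E'
from fit import *
X=world("top",np.load("top3.npz")["d"])
# silhouettes refers to newest top picture
ss=ctrl.silhouettes("bowl_top","top")
m=[s["pixels"] for s in ss if abs(np.nonzero(s["pixels"])[1].mean()-159)<10][0]
print(floorfit(X,m,(.262,.285)))
P=X[m];P=P[P[:,2]>.318]; print("rimpts",len(P)); 
A=np.c_[P[:,:2]-[.445,.395],np.ones(len(P))]
print(np.linalg.lstsq(A,P[:,2],rcond=None)[0])
Q=rimfit("top",m,.333); 
c,r=circ(Q)
for _ in range(10):
    e=np.hypot(*(Q-c).T)-r; g=abs(e)<.004; c,r=circ(Q[g])
print("rim circle",c,r,g.sum(),len(Q))
E
```

```text
(array([-0.0153041 ,  0.02780136,  0.99949631]), array([0.44674655, 0.39715639, 0.27201876]), 635)
rimpts 448
[-0.04356059 -0.09716687  0.33048171]
rim circle [0.44011762 0.39732983] 0.0723023243375763 145 189
```

Call:
step_arm --pt "-0.08 0.24 0 -0.012 -0.004 -0.47 0" --pt "-0.08 0.24 0 -0.012 -0.004 -0.47 0" --pt "-0.156 0.487 0 -0.024 -0.008 -0.936 0" --pt "-0.156 0.487 0 -0.024 -0.008 -0.936 0" --pt "-0.156 0.487 0 -0.024 -0.008 -0.936 0" --pt "-0.156 0.487 0 -0.024 -0.008 -0.936 0" --pt "-0.156 0.487 0 -0.024 -0.008 -0.936 0" --pt "-0.156 0.487 0 -0.024 -0.008 -0.936 0" --pt "-0.156 0.487 0 -0.024 -0.008 -0.936 0" --pt "-0.156 0.487 0 -0.024 -0.008 -0.936 0"

```text
time_s: 6.7
eef_pos: [0.5111, 0.1227, 0.3129]
eef_rot: [0.707, -0.68, -0.191, -0.026]
wrist_force: [0.3, 0.2, -2.2]
opening: 0.027
```

Call:
step_arm --pt "-0.156 0.487 0 -0.024 -0.008 -0.936 0" --pt "-0.156 0.487 0 -0.024 -0.008 -0.936 0" --pt "-0.156 0.487 0 -0.024 -0.008 -0.936 0" --pt "-0.156 0.487 0 -0.024 -0.008 -0.936 0" --pt "-0.156 0.487 0 -0.024 -0.008 -0.936 0" --pt "-0.156 0.487 0 -0.024 -0.008 -0.936 0" --pt "-0.156 0.487 0 -0.024 -0.008 -0.936 0" --pt "-0.156 0.487 0 -0.024 -0.008 -0.936 0" --pt "-0.156 0.487 0 -0.024 -0.008 -0.936 0"

```text
time_s: 7.6
eef_pos: [0.5101, -0.1277, 0.3127]
eef_rot: [-0.68, 0.706, 0.023, 0.194]
wrist_force: [-0.4, 0.3, -3.3]
opening: 0.024
```

```bash
cat > pl.py <<'E'
from h import *
pc=np.array([.462,-.3657]); az=np.arctan2(pc[1],pc[0]); u=np.r_[np.cos(az),np.sin(az),0]
s=np.sin(np.radians(18));k=np.cos(np.radians(18))
a=u*s+np.r_[0,0,-k]; Rt=tool(a,u); t=np.r_[pc-u[:2]*.0674,.130]
E
python3 - <<'E'
from pl import *
plan(t+[0,0,.18],Rt); print(t)
E
```

```text
p [ 0.5101 -0.1277  0.3127] q [-0.52 -0.22  1.86  0.09  1.2  -0.3 ] F [-0.4  0.3 -3.3] open 0.024 t 7.6
turn(6deg) [-1.26  3.86 -0.04] shift(30mm, present axes) [-1.63 -0.43 -7.16] in target axes [ 1.32  0.52 -7.22]
[ 0.40915253 -0.32386814  0.13      ]
```

Call:
step_arm --pt "-0.156 0.487 0 -0.024 -0.008 -0.936 0" --pt "-0.156 0.487 0 -0.024 -0.008 -0.936 0" --pt "-0.156 0.487 0 -0.024 -0.008 -0.936 0" --pt "-0.156 0.487 0 -0.024 -0.008 -0.936 0" --pt "-0.156 0.487 0 -0.024 -0.008 -0.936 0" --pt "-0.156 0.487 0 -0.024 -0.008 -0.936 0" --pt "-0.156 0.487 0 -0.024 -0.008 -0.936 0" --pt "-0.08 0.24 0 -0.012 -0.004 -0.47 0" --pt "-0.08 0.24 0 -0.012 -0.004 -0.47 0" --pt "0 0 0 0 0 0 0"

```text
time_s: 8.6
eef_pos: [0.4116, -0.3267, 0.3125]
eef_rot: [-0.624, 0.696, -0.127, 0.333]
wrist_force: [0.4, 0.3, -4.0]
opening: 0.026
```

```bash
python3 - <<'E'
from pl import *
plan(t+[0,0,.18],Rt); 
from fit import *
for n in("side","top"):
    p,d=ctrl.camera(n); cv2.imwrite(f"pics/{n}4.png",p); X=world(n,d)
    for s in ctrl.silhouettes("bowl_top",n):
        m=s["pixels"];P=X[m];P=P[~np.isnan(P[:,0])]
        if np.median(P[:,2])>.2:
            print(n,s["p"],len(P),np.median(P,0).round(3),np.percentile(P,2,0).round(3),np.percentile(P,98,0).round(3)); print(floorfit(X,m,(.262,.285)))
E
```

```text
p [ 0.4116 -0.3267  0.3125] q [-0.95 -0.22  1.87  0.09  1.2  -0.3 ] F [ 0.4  0.3 -4. ] open 0.026 t 8.6
turn(6deg) [-0.   -0.01 -0.05] shift(30mm, present axes) [-0.14  0.04  0.02] in target axes [-0.14  0.04  0.02]
side 0.8 6079 [ 0.493 -0.359  0.289] [ 0.398 -0.431  0.269] [ 0.538 -0.301  0.332]
(array([0.02789686, 0.01380914, 0.99951542]), array([ 0.47105743, -0.36006533,  0.27169774]), 1837)
top 0.96 2650 [ 0.482 -0.378  0.288] [ 0.418 -0.431  0.268] [ 0.54  -0.293  0.333]
(array([0.03529322, 0.03424701, 0.99879003]), array([ 0.47324681, -0.36009275,  0.27246757]), 695)
```

View pics/side4.png

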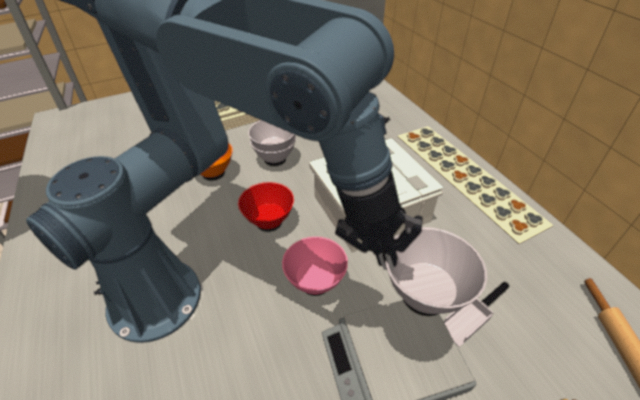

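View pics/top4.png

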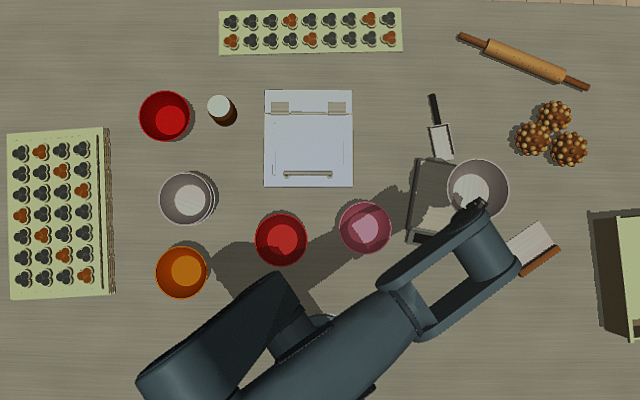

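Call:
step_arm --pt "0 0 0 -0.2 0.4 0 0" --pt "0 0 0 -0.3 0.84 0 0" --pt "0 0 0 -0.27 0.84 0 0" --pt "0 0 0 -0.27 0.84 0 0" --pt "0 0 0 -0.27 0.84 0 0" --pt "0 0 0 -0.27 0.84 0 0" --pt "0 0 0 -0.2 0.6 0 0" --pt "0 0 0 -0.08 0.25 0 0" --pt "0 0 0 0 0 0 0" --pt "0 0 0 0 0 0 0"

```text
time_s: 9.8
eef_pos: [0.4104, -0.3236, 0.1405]
eef_rot: [-0.624, 0.696, -0.125, 0.332]
wrist_force: [0.5, 0.3, -2.6]
opening: 0.026
```

```bash
python3 - <<'E'
from pl import *
plan(t,Rt); 
from fit import *
for n in("side",):
    p,d=ctrl.camera(n); cv2.imwrite(f"pics/{n}5.png",cv2.resize(p[200:400,300:560],None,fx=3,fy=3)); X=world(n,d)
    for s in ctrl.silhouettes("bowl_top",n):
        m=s["pixels"];P=X[m];P=P[~np.isnan(P[:,0])]
        if np.median(P[:,1])<-.2:
            print(n,s["p"],len(P),np.median(P,0).round(3),np.percentile(P,2,0).round(3),np.percentile(P,98,0).round(3)); print(floorfit(X,m,(.08,.108)))
E
```

```text
p [ 0.4104 -0.3236  0.1405] q [-0.95 -0.03  2.07  0.12  0.81 -0.35] F [ 0.5  0.3 -2.6] open 0.026 t 9.8
turn(6deg) [-0.01  0.02 -0.03] shift(30mm, present axes) [-0.13  0.33 -0.03] in target axes [-0.13  0.33 -0.03]
side 0.84 4364 [ 0.489 -0.357  0.112] [ 0.399 -0.428  0.098] [ 0.536 -0.298  0.16 ]
(array([0.02792015, 0.02056618, 0.99939857]), array([ 0.46596236, -0.35954906,  0.10007653]), 1579)
side 0.41 7877 [ 0.402 -0.395  0.058] [ 0.319 -0.478  0.023] [ 0.544 -0.262  0.062]
(array([-0., -0.,  1.]), array([nan, nan, nan]), 0)fit.py:7: RuntimeWarning: Mean of empty slice.
  A=np.c_[P[:,:2]-P[:,:2].mean(0),np.ones(len(P))]; s=np.linalg.lstsq(A,P[:,2],rcond=None)[0]; r=P[:,2]-A@s; P=P[abs(r)<max(.0025,2*np.std(r)*.8)]
  ret = um.true_divide(
  ret = _var(a, axis=axis, dtype=dtype, out=out, ddof=ddof,
  arrmean = um.true_divide(arrmean, div, out=arrmean,
  ret = ret.dtype.type(ret / rcount)
fit.py:8: RuntimeWarning: Mean of empty slice.
  n=np.r_[-s[:2],1]; n/=np.linalg.norm(n); return n,P.mean(0),len(P)
```

View pics/side5.png

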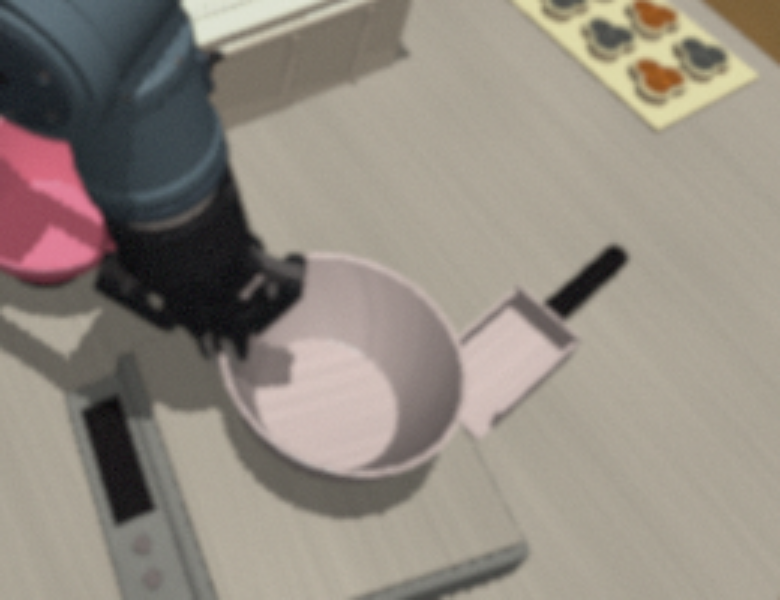

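Call:
step_arm --pt "0 0 0 -0.04 0.1 0 0" --pt "0 0 0 -0.04 0.1 0 0" --pt "0 0 0 -0.03 0.07 0 0" --pt "0 0 0 0 0 0 0"

```text
time_s: 10.3
eef_pos: [0.4094, -0.323, 0.131]
eef_rot: [-0.625, 0.696, -0.126, 0.332]
wrist_force: [0.3, 0.6, -2.1]
opening: 0.029
```

Call:
step_arm --pt "0 0 0 -0.02 0.06 0 0" --pt "0 0 0 0 0 0 0"

```text
time_s: 10.5
eef_pos: [0.4097, -0.3236, 0.1302]
eef_rot: [-0.624, 0.696, -0.125, 0.332]
wrist_force: [-4.4, 2.9, 5.5]
opening: 0.024
```

Call:
step_arm --pt "0 0 0 0 0 0 0.1" --pt "0 0 0 0 0 0 0.2" --pt "0 0 0 0 0 0 0.3" --pt "0 0 0 0 0 0 0.4" --pt "0 0 0 0 0 0 0.4" --pt "0 0 0 0 0 0 0.4"

```text
time_s: 11.1
eef_pos: [0.4093, -0.323, 0.1292]
eef_rot: [-0.625, 0.696, -0.126, 0.332]
wrist_force: [0.6, 0.3, -0.2]
opening: 0.4
```

Call:
step_arm --pt "0 0 0 0 -0.3 0 0.4" --pt "0 0 0 0 -0.6 0 0.4" --pt "0 0 0 0 -0.9 0 0.4" --pt "0 0 0 0 -0.9 0 0.4" --pt "0 0 0 0 -0.9 0 0.4" --pt "0 0 0 0 -0.9 0 0.4" --pt "0 0 0 0 0 0 0.4" --pt "0 0 0 0 0 0 0.4"

```text
time_s: 11.9
eef_pos: [0.3771, -0.2978, 0.2588]
eef_rot: [-0.624, 0.696, -0.125, 0.333]
wrist_force: [0.5, 0.6, -0.2]
opening: 0.404
```

```bash
python3 - <<'E'
from pl import *
from fit import *
for n in("side","top"):
    p,d=ctrl.camera(n); cv2.imwrite(f"pics/{n}6.png",p); X=world(n,d)
    for s in ctrl.silhouettes("bowl_top",n):
        m=s["pixels"];P=X[m];P=P[~np.isnan(P[:,0])]
        if np.median(P[:,1])<-.2 and len(P)<5000:
            print(n,s["p"],len(P),np.median(P,0).round(3),np.percentile(P,2,0).round(3),np.percentile(P,98,0).round(3)); print(floorfit(X,m,(.08,.1)))
            g=P[P[:,2]>.142]; print(circ(g[:,:2]),len(g), P[:,2].max())
# handle target: bar
hb=np.array([.516,.0505,.176]); Rt2=tool([0,0,-1],[1,0,0])
plan(hb+[0,0,-.019+.10],Rt2); plan(hb+[0,0,-.019+.10],tool([0,0,-1],[-1,0,0]))
E
```

```text
side 0.66 4931 [ 0.48  -0.351  0.106] [ 0.4   -0.426  0.087] [ 0.534 -0.292  0.148]
(array([-0.00435979, -0.0043143 ,  0.99998119]), array([ 0.46463027, -0.36092445,  0.08942892]), 1617)
(array([ 0.46355003, -0.36171924]), np.float64(0.07322603269432454)) 647 0.15103897102567587
top 0.8 2144 [ 0.471 -0.373  0.103] [ 0.407 -0.43   0.084] [ 0.532 -0.296  0.15 ]
(array([-2.72110669e-03, -1.01111143e-04,  9.99996293e-01]), array([ 0.4640575 , -0.36081501,  0.08980725]), 525)
(array([ 0.4631159, -0.3593622]), np.float64(0.07303748684123126)) 272 0.3713775225989485
p [ 0.3767 -0.2971  0.2565] q [-0.98 -0.3   2.04  0.11  1.11 -0.35] F [ 0.3 -0.1 -0.4] open 0.401 t 12.1
turn(6deg) [ 0.97 -6.32  2.83] shift(30mm, present axes) [-3.36 -1.07 11.97] in target axes [ 4.64 -0.02 11.59]
p [ 0.3767 -0.2971  0.2565] q [-0.98 -0.3   2.04  0.11  1.11 -0.35] F [ 0.3 -0.1 -0.4] open 0.401 t 12.1
turn(6deg) [-3.63 23.39  1.24] shift(30mm, present axes) [-3.36 -1.07 11.97] in target axes [ -4.64  -0.02 -11.59]
```

View pics/side6.png

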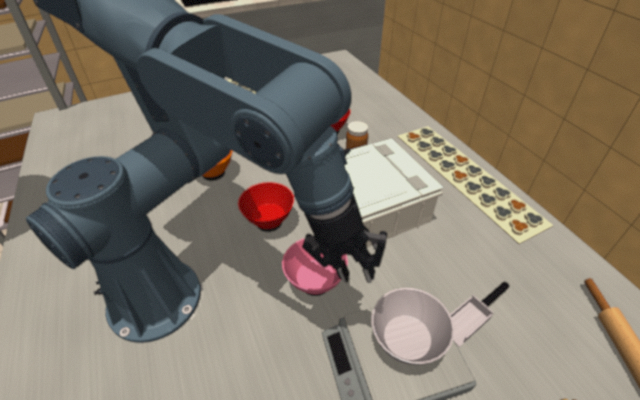

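View pics/top6.png

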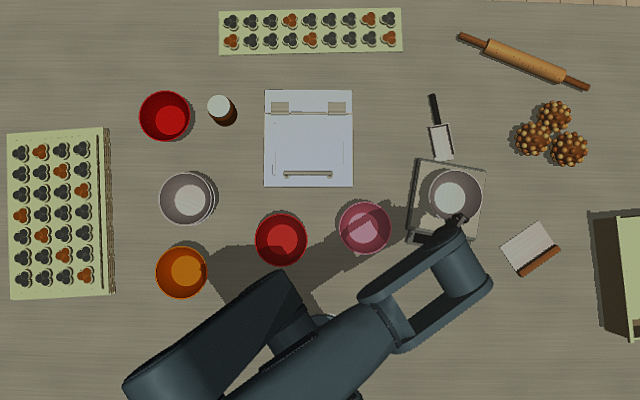

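The bowl stands upright and free at about (0.463,-0.361), within 5 mm of the plate centre. Next is the lid handle.

Call:
step_arm --pt "0 0 0 -0.26 -0.08 0.92 0.6" --pt "0 0 0 -0.26 -0.08 0.92 0.6" --pt "0 0 0 -0.26 -0.08 0.92 0.6" --pt "0 0 0 -0.26 -0.08 0.92 0.6" --pt "0 0 0 -0.26 -0.08 0.92 0.6" --pt "0 0 0 -0.26 -0.08 0.92 0.6" --pt "0 0 0 -0.26 -0.08 0.92 0.6" --pt "0 0 0 -0.26 -0.08 0.92 0.6" --pt "0 0 0 -0.26 -0.08 0.92 0.6" --pt "0 0 0 -0.26 -0.08 0.92 0.6"

```text
time_s: 13.1
eef_pos: [0.4837, -0.0289, 0.2559]
eef_rot: [-0.625, 0.696, -0.126, 0.331]
wrist_force: [-0.1, -0.4, -0.1]
opening: 0.599
```

Call:
step_arm --pt "0 0 0 -0.26 -0.09 0.92 0.6" --pt "0 0 0 -0.26 -0.09 0.92 0.6" --pt "0 0 0 -0.26 -0.09 0.92 0.6" --pt "0.139 -0.903 0.404 0 0 0 0.6" --pt "0.139 -0.903 0.404 0 0 0 0.6" --pt "0.139 -0.903 0.404 0 0 0 0.6" --pt "0.139 -0.903 0.404 0 0 0 0.6" --pt "0.139 -0.903 0.404 0 0 0 0.6" --pt "0.139 -0.903 0.404 0 0 0 0.6" --pt "0.139 -0.903 0.404 0 0 0 0.6"

```text
time_s: 14.1
eef_pos: [0.5152, 0.05, 0.2564]
eef_rot: [-0.707, 0.707, 0.0, -0.002]
wrist_force: [0.1, 0.2, 0.0]
opening: 0.598
```

```bash
cat > hd.py <<'E'
from h import *
hb=np.array([.516,.0505,.176]); Rt2=tool([0,0,-1],[1,0,0])
E
python3 - <<'E'
from hd import *
plan(hb+[0,0,-.019+.10],Rt2)
for n in("side","top"):
    p,d=ctrl.camera(n); cv2.imwrite(f"pics/{n}7.png",cv2.resize(p[90:240,260:460] if n=="side" else p[80:230,220:420],None,fx=4,fy=4,interpolation=cv2.INTER_CUBIC))
E
```

```text
p [0.5152 0.05   0.2564] q [-0.13  0.03  1.72 -0.    1.39 -0.14] F [0.1 0.2 0. ] open 0.598 t 14.1
turn(6deg) [ 0.    0.03 -0.02] shift(30mm, present axes) [ 0.03 -0.02  0.01] in target axes [ 0.03 -0.02  0.02]
```

View pics/side7.png

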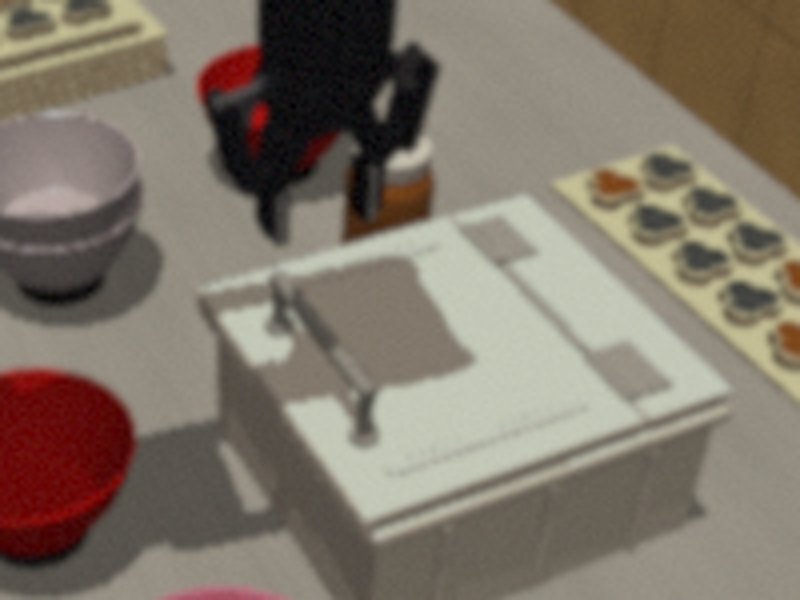

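Call:
step_arm --pt "0 0 0 0.03 0.6 0.01 0.6" --pt "0 0 0 0 0.8 0 0.6" --pt "0 0 0 0 0.8 0 0.6" --pt "0 0 0 0 0.7 0 0.6" --pt "0 0 0 0 0.38 0 0.6" --pt "0 0 0 0 0 0 0.6"

```text
time_s: 14.8
eef_pos: [0.5151, 0.0505, 0.1572]
eef_rot: [-0.707, 0.707, -0.001, -0.0]
wrist_force: [-0.9, 0.4, 0.0]
opening: 0.602
```

Call:
step_arm --pt "0 0 0 0 0 0 0.45" --pt "0 0 0 0 0 0 0.3" --pt "0 0 0 0 0 0 0.2" --pt "0 0 0 0 0 0 0.1" --pt "0 0 0 0 0 0 0" --pt "0 0 0 0 0 0 0" --pt "0 0 0 0 0 0 0"

```text
time_s: 15.5
eef_pos: [0.5187, 0.0501, 0.1607]
eef_rot: [-0.707, 0.708, 0.002, 0.003]
wrist_force: [5.0, 0.9, -0.8]
opening: 0.116
```

```bash
python3 - <<'E'
from hd import *
plan(hb+[0,0,-.019],Rt2)
for n in("side",):
    p,d=ctrl.camera(n); cv2.imwrite(f"pics/{n}8.png",cv2.resize(p[90:240,260:460] if n=="side" else p[80:230,220:420],None,fx=4,fy=4,interpolation=cv2.INTER_CUBIC))
E
```

```text
p [0.5187 0.0501 0.1607] q [-0.13  0.13  1.81 -0.    1.19 -0.13] F [ 5.   0.9 -0.8] open 0.116 t 15.5
turn(6deg) [ 0.02 -0.    0.07] shift(30mm, present axes) [-0.09  0.12  0.01] in target axes [-0.09  0.12  0.01]
```

View pics/side8.png

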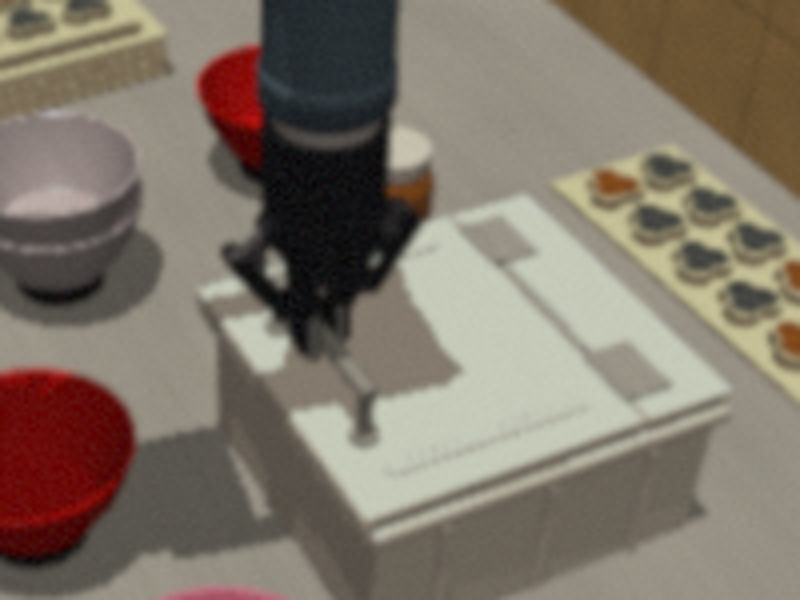

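```bash
python3 - <<'E'
import numpy as np
th=np.radians(np.arange(0,61,4)); x=-.175*np.cos(th)+.042*np.sin(th); z=.175*np.sin(th)+.042*np.cos(th)
for i in range(15): print(i*4+4, (np.diff(x)[i]/.03).round(3),(-np.diff(z)[i]/.03).round(3))
E
```

```text
4 0.112 -0.404
8 0.14 -0.395
12 0.167 -0.384
16 0.193 -0.371
20 0.219 -0.357
24 0.243 -0.341
28 0.266 -0.323
32 0.288 -0.304
36 0.309 -0.283
40 0.328 -0.261
44 0.345 -0.237
48 0.361 -0.213
52 0.375 -0.187
56 0.387 -0.16
60 0.397 -0.133
```

Call:
step_arm --pt "0 0 0 0.1 0 0 0" --pt "0 0 0 0.06 -0.2 0 0" --pt "0 0 0 0.06 -0.2 0 0" --pt "0 0 0 0.07 -0.2 0 0" --pt "0 0 0 0.07 -0.2 0 0" --pt "0 0 0 0.08 -0.19 0 0" --pt "0 0 0 0.09 -0.19 0 0" --pt "0 0 0 0 0 0 0"

```text
time_s: 16.35
eef_pos: [0.5301, 0.0503, 0.1945]
eef_rot: [-0.707, 0.708, -0.002, -0.002]
wrist_force: [-10.1, -0.9, 2.1]
opening: 0.116
```

```bash
python3 - <<'E'
from hd import *
plan(hb+[0,0,-.019],Rt2)
for n in("side",):
    p,d=ctrl.camera(n); cv2.imwrite(f"pics/{n}9.png",cv2.resize(p[90:240,260:460] if n=="side" else p[80:230,220:420],None,fx=4,fy=4,interpolation=cv2.INTER_CUBIC))
E
```

```text
p [0.5301 0.0503 0.1945] q [-0.13  0.13  1.75 -0.    1.27 -0.13] F [-10.1  -0.9   2.1] open 0.116 t 16.35
turn(6deg) [ 0.01  0.   -0.05] shift(30mm, present axes) [-0.46  1.25  0.01] in target axes [-0.47  1.25  0.01]
```

View pics/side9.png

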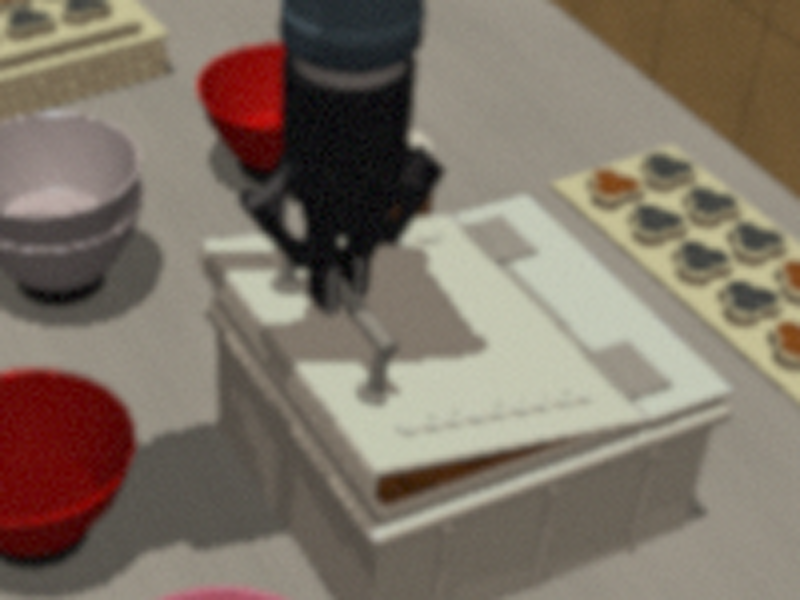

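Call:
step_arm --pt "0 0 0 0.06 -0.19 0 0" --pt "0 0 0 0.08 -0.19 0 0" --pt "0 0 0 0.2 -0.36 0 0" --pt "0 0 0 0.23 -0.34 0 0" --pt "0 0 0 0.26 -0.32 0 0" --pt "0 0 0 0 0 0 0"

```text
time_s: 17.0
eef_pos: [0.5582, 0.0507, 0.2394]
eef_rot: [-0.707, 0.707, 0.001, 0.001]
wrist_force: [-9.1, 1.0, 2.0]
opening: 0.11
```

```bash
cat > lid.py <<'E'
from hd import *
def lid(tag):
    """lid plane angle from side camera depth"""
    p,d=ctrl.camera("side"); X=world("side",d); cv2.imwrite(f"pics/side{tag}.png",cv2.resize(p[60:240,260:500],None,fx=3,fy=3,interpolation=cv2.INTER_CUBIC))
    for s in ctrl.silhouettes("lid","side")[:2]:
        m=s["pixels"]; P=X[m];P=P[~np.isnan(P[:,0])]
        # RANSAC line in x-z above rim
        P=P[(P[:,2]>.13)]; g=np.random.default_rng(0); best=(0,)
        for _ in range(400):
            a,b=P[g.integers(len(P),size=2)][:,[0,2]]; v=b-a; L=np.hypot(*v)
            if L<.03: continue
            nn=np.r_[-v[1],v[0]]/L; i=abs((P[:,[0,2]]-a)@nn)<.003
            if i.sum()>best[0]: best=(i.sum(),i)
        Q=P[best[1]][:,[0,2]]; w=np.linalg.svd(Q-Q.mean(0),full_matrices=0)[2][0]; w*=-np.sign(w[0])
        print("lid p",round(s["p"],2),best[0],len(P),"angle deg",np.degrees(np.arctan2(w[1],-w[0])).round(1),"mean",Q.mean(0).round(3), "maxz",P[:,2].max().round(3))
    plan(hb+[0,0,-.019],Rt2)
E
python3 -c "
from lid import *
lid('10')"
```

```text
lid p 0.93 2419 3141 angle deg 27.5 mean [0.594 0.188] maxz 0.284
p [0.5572 0.0507 0.2383] q [-0.12  0.14  1.64 -0.    1.36 -0.12] F [-8.9  1.   2.8] open 0.115 t 17.1
turn(6deg) [0.01 0.   0.01] shift(30mm, present axes) [-1.38  2.71 -0.  ] in target axes [-1.37  2.71 -0.01]
```

View pics/side10.png

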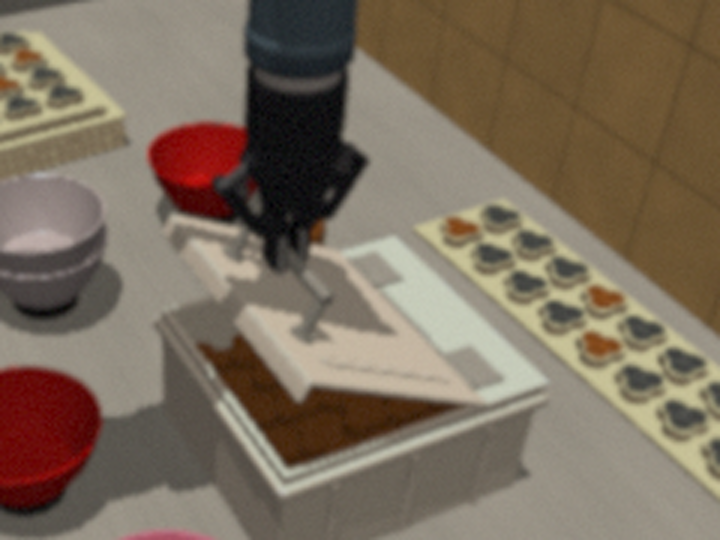

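The lid is up about 27.5°, with the bar still gripped at crop (290,255). I'll continue to about 44°.

Call:
step_arm --pt "0 0 0 0.27 -0.31 0 0" --pt "0 0 0 0.3 -0.29 0 0" --pt "0 0 0 0.32 -0.27 0 0" --pt "0 0 0 0.34 -0.25 0 0" --pt "0 0 0 0 0 0 0"

```text
time_s: 17.6
eef_pos: [0.596, 0.0511, 0.2737]
eef_rot: [-0.707, 0.707, 0.002, 0.002]
wrist_force: [-8.3, 2.9, 7.1]
opening: 0.114
```

```bash
python3 -c "
from lid import *
lid('11')"
```

```text
lid p 0.56 1040 1792 angle deg 43.0 mean [0.603 0.223] maxz 0.291
lid p 0.51 1169 3019 angle deg 42.6 mean [0.615 0.213] maxz 0.292
p [0.5948 0.0511 0.273 ] q [-0.11  0.2   1.51 -0.    1.44 -0.11] F [-7.7  3.1  6.9] open 0.109 t 17.7
turn(6deg) [0.   0.   0.03] shift(30mm, present axes) [-2.64  3.86 -0.02] in target axes [-2.63  3.87 -0.02]
```

View pics/side11.png

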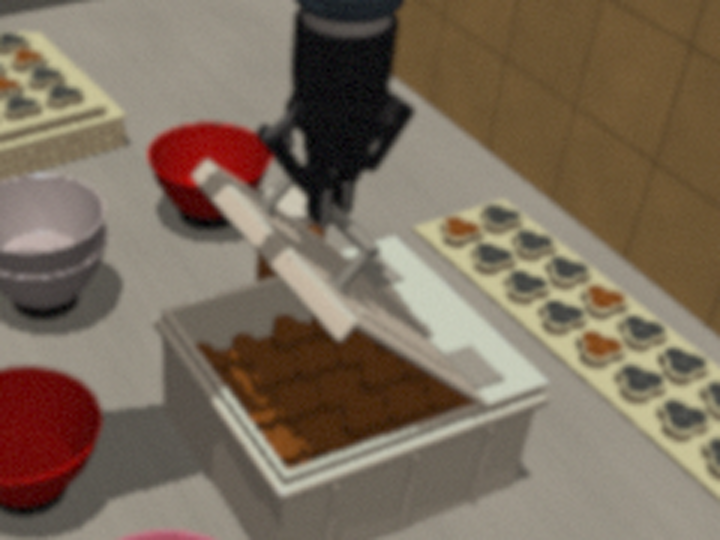

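Call:
step_arm --pt "0 0 0 0.36 -0.22 0 0" --pt "0 0 0 0.37 -0.19 0 0" --pt "0 0 0 0.38 -0.17 0 0" --pt "0 0 0 0.4 -0.14 0 0" --pt "0 0 0 0.1 -0.03 0 0" --pt "0 0 0 0 0 0 0" --pt "0 0 0 0 0 0 0"

```text
time_s: 18.4
eef_pos: [0.6442, 0.0518, 0.2974]
eef_rot: [0.707, -0.707, -0.003, -0.003]
wrist_force: [-5.6, 4.5, 10.4]
opening: 0.109
```

```bash
python3 -c "
from lid import *
lid('12')
p,d=ctrl.camera('top'); cv2.imwrite('pics/top12.png',p)"
```

```text
lid p 0.78 929 1720 angle deg 60.8 mean [0.64  0.223] maxz 0.317
lid p 0.2 3 3 angle deg 0.3 mean [0.427 0.147] maxz 0.148
p [0.6441 0.0518 0.2974] q [-0.1   0.29  1.34  0.    1.5  -0.1 ] F [-5.8  3.6 10.7] open 0.112 t 18.5
turn(6deg) [-0.    0.01  0.08] shift(30mm, present axes) [-4.31  4.65 -0.04] in target axes [-4.27  4.68 -0.04]
```

View pics/side12.png

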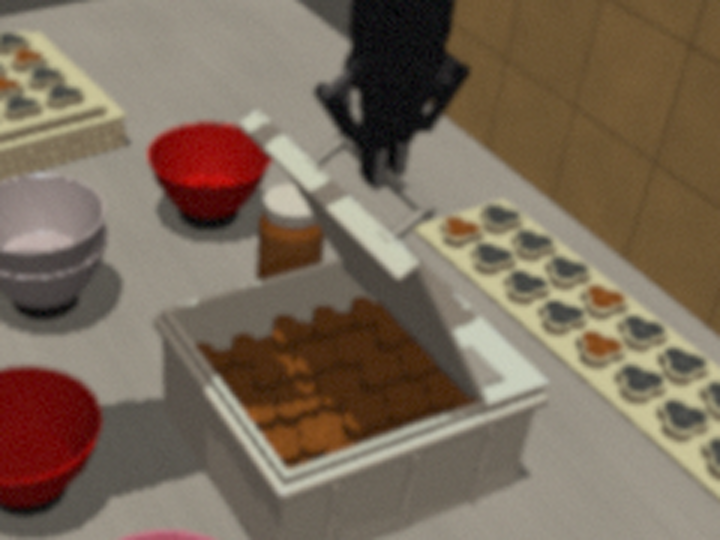

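View pics/top12.png

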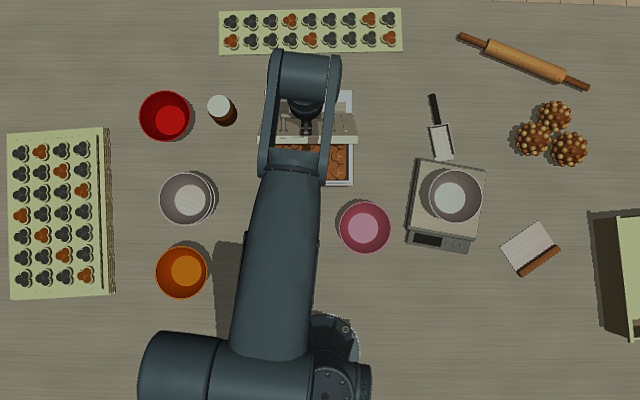

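The lid stands at about 60.5°. The handle is gripped at crop (385,175), and the bowls, jar and scoop look undisturbed. I'll let it settle, run a last check and hand in.

Call:
step_arm --pt "0 0 0 0 0 0 0" --pt "0 0 0 0 0 0 0" --pt "0 0 0 0 0 0 0" --pt "0 0 0 0 0 0 0" --pt "0 0 0 0 0 0 0"

```text
time_s: 19.05
eef_pos: [0.644, 0.0518, 0.2974]
eef_rot: [0.707, -0.707, -0.003, -0.003]
wrist_force: [-4.4, 3.7, 9.2]
opening: 0.11
```

```bash
python3 - <<'E'
from lid import *
from fit import floorfit
lid('13'); print("dq",ctrl.get_obs()["dq"].round(3))
p,d=ctrl.camera("top"); X=world("top",d); X0=np.load("Xtop.npy")
for th in("bowl_top","jar","scoop"):
    for s in ctrl.silhouettes(th,"top")[:3]:
        P=X[s["pixels"]];P=P[~np.isnan(P[:,0])]; print(th,round(s["p"],2),np.median(P,0).round(3))
        if th=="bowl_top" and np.median(P[:,1])<-.2: print(floorfit(X,s["pixels"],(.08,.1)))
for XX,z,nm in((X0,.148,"top@start"),(X,.118,"mid now")):
    with np.errstate(invalid='ignore'): m=(abs(XX[...,0]-.448)<.1)&(abs(XX[...,1]-.39)<.1)&(abs(XX[...,2]-z)<.005)
    print(nm,circ(XX[m][:,:2]))
E
```

```text
lid p 0.56 927 1732 angle deg 60.8 mean [0.64  0.223] maxz 0.347
p [0.644  0.0518 0.2974] q [-0.1   0.29  1.34  0.    1.5  -0.1 ] F [-5.2  3.5 11. ] open 0.11 t 19.15
turn(6deg) [-0.    0.01  0.08] shift(30mm, present axes) [-4.3   4.64 -0.04] in target axes [-4.27  4.68 -0.04]
dq [ 0.001 -0.    -0.001 -0.001 -0.     0.   ]
bowl_top 0.88 [ 0.468 -0.373  0.105]
(array([0.00327417, 0.0103429 , 0.99994115]), array([ 0.46411875, -0.36293052,  0.09017633]), 530)
bowl_top 0.66 [0.233 0.423 0.045]
bowl_top 0.61 [0.703 0.489 0.046]
jar 0.65 [0.705 0.306 0.108]
scoop 0.92 [ 0.655 -0.351  0.006]
top@start (array([0.4470389, 0.3933482]), np.float64(0.072665981446205))
mid now (array([0.44659049, 0.39645721]), np.float64(0.07252063740479212))
```

```bash
python3 -c "
from bench import ctrl
print(ctrl.hand_in())"
```

```text
the job is handed in; nothing more can be done
None
```

The top bowl stands on the scale, and I handed in at 19 s on the robot's clock with the gripper still holding the bin lid open at about 60°. The hand-in reported no verdict.

How I did it:
- **Bowl:** I gripped the top bowl by its near rim, with the tool tilted 18° to match the wall. I lifted it off the pile, carried it over the bin and set it on the plate before touching the lid.
- **Lid:** I gripped the lid's bar handle and raised the lid slowly along its arc.

My last checks, all from camera images and the robot's own readings:
- **Bowl on the scale:** it is upright to within about 0.01 rad and about 4 mm from the plate centre. Its floor is 30 mm above the plate, so it is fully seated.
- **Lid:** it measured 60.8° open in two pictures. The arm is at rest with the handle still gripped; the wrist force is about 13 N.
- **Other things:** the middle bowl's rim centre is within about 3 mm of where the top bowl's rim was at the start. I did not measure the lowest bowl, but the pile looks unmoved. The jar and scoop are within about 2 mm of their first positions.

No check failed. Two readings were less clean:
- **Bowl tilt while held:** it leaned about 2–3° in the grip, and this was gone once it was released.
- **Handle position:** the bar was about 4 mm further back than I had first measured, so I shifted the grip by 3 mm before lifting.

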